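Find the low pad of a test-rig base plate with a straightedge

TASK

One of the three round pads (left, right or front) of the green base plate stands about 3 mm too low. Lay the straightedge centred along the left, middle and right pads, handle up, setting it down softly, and let go; then, with closed fingers, press down gently (about 8 N, never over 25 N) on its left end over the pad, and after that on its right end, to feel whether it rocks. Then stand the red marker upright in the yellow ring of the low pad (the end that dipped, or the front pad if neither dipped), leaving the straightedge lying on the pads and the oil bottle, wrench and jar where they are.

Things in the scene. Friction and masses are not known exactly. Their poses are not given: they have to be found in the camera images.
- base_plate: Green T-shaped steel base plate, bolted to the bench, 15 mm thick, 320 mm along its y, reaching 35 mm to +x and 161 mm to -x. Origin at bench level under the centre of the middle pad; z up. Its +y end is the left end as the robot sees it, its -x side faces the robot (front). The plate is level and its yaw differs from start to start.
- pad_middle (a point): Centre of the top of the fixed steel middle pad, a block 40 mm (plate x) by 60 mm (plate y), 40 mm above the bench. The straightedge rests level on it in every case: only when its end over a low pad is pressed does that end dip (about 2.5 mm, the other end lifts, it swings back when let go); over a sound pad it dips under 1 mm.
- pad_left (a point): Place of the left round steel pad (40 mm across), 110 mm from the middle pad along plate +y, at its nominal top, 40 mm above the bench. Exactly one of the left, right and front pads is really 3 mm lower; which one changes from start to start and these points do not tell it. No end may be pressed onto its pad with more than 25 N.
- pad_right (a point): Place of the right round pad, 110 mm from the middle pad along plate -y; like the left one.
- pad_front (a point): Place of the front round pad, 75 mm from the middle pad along plate -x; like the left one. The straightedge does not pass over it.
- ring_left (a point): Centre of the painted yellow ring of the left pad (48 mm outside, 38 mm inside), on the plate's upper face 15 mm above the bench, 60 mm from the left pad along plate -x.
- ring_right (a point): Centre of the same ring of the right pad, 60 mm from it along plate -x.
- ring_front (a point): Centre of the same ring of the front pad, 57 mm from it along plate -x.
- straightedge_grip (a point): Grip point in the black hand block of the straightedge: an aluminium bar 280 mm long (its y), 30 wide (x), 12 thick, with the block on its middle, 60 mm long (y), 24 wide (x), 36 high. The point is 34 mm above the bar's underside, 22 above its upper face, 14 below the block's top. 0.32 kg. Starts flat on the bench left of the plate. Either end may point left when laid.
- straightedge_under (a point): Centre of the flat underside of the straightedge, 34 mm below the grip point; y along the bar, z up out of the bar.
- marker_center (a point): Centre of the red plastic marker, a turned post 50 mm high, foot 30 mm across and 12 mm high, stem 22 mm across above it; the point is on its axis 25 mm above its underside. About 0.07 kg. Starts upright on the bench, right of the plate.
- oil_bottle: Bystander: blue plastic bottle 56 mm across, 100 mm high, origin at the centre of its underside.
- wrench: Bystander: steel wrench lying flat on the bench; origin on its underside near its middle, x along it.
- jar: Bystander: amber glass jar 60 mm across, 70 mm high, origin at the centre of its underside.
Mind the look-alikes: they are no part of the job. What is shaped like the part that bears marker_center but pink is not meant.

How it is judged:
On the way, in this order (a step that is already met when the one before it is completed fails the run):
1. the straightedge lies along the left, middle and right pads, let go and still (x of straightedge_under in the frame of base_plate between -0.012 and 0.012 m and y of straightedge_under in the frame of base_plate between -0.02 and 0.02 m and height (world z) of straightedge_under between 0.036 and 0.045 m and angle between the y axis of straightedge_under and the y axis of base_plate, either way round below 0.08 rad and angle between straightedge_under's own z axis and vertical below 0.1 rad and contact force between the fingers and straightedge below 0.1 N and linear speed of straightedge below 0.02 m/s), for 0.2 s.
2. its left end is pressed down onto the left pad with more than 3 N (((contact force between straightedge and pad_a above 3 N and y of pad_a in the frame of base_plate above 0.05 m) or (contact force between straightedge and pad_b above 3 N and y of pad_b in the frame of base_plate above 0.05 m) or (contact force between straightedge and pad_c above 3 N and y of pad_c in the frame of base_plate above 0.05 m)) and contact force between the fingers and straightedge above 2 N and x of straightedge_under in the frame of base_plate between -0.012 and 0.012 m and y of straightedge_under in the frame of base_plate between -0.02 and 0.02 m and height (world z) of straightedge_under between 0.036 and 0.045 m and angle between the y axis of straightedge_under and the y axis of base_plate, either way round below 0.08 rad and angle between straightedge_under's own z axis and vertical below 0.1 rad), for 0.15 s.
3. its right end is pressed down onto the right pad with more than 3 N (((contact force between straightedge and pad_a above 3 N and y of pad_a in the frame of base_plate below -0.05 m) or (contact force between straightedge and pad_b above 3 N and y of pad_b in the frame of base_plate below -0.05 m) or (contact force between straightedge and pad_c above 3 N and y of pad_c in the frame of base_plate below -0.05 m)) and contact force between the fingers and straightedge above 2 N and x of straightedge_under in the frame of base_plate between -0.012 and 0.012 m and y of straightedge_under in the frame of base_plate between -0.02 and 0.02 m and height (world z) of straightedge_under between 0.036 and 0.045 m and angle between the y axis of straightedge_under and the y axis of base_plate, either way round below 0.08 rad and angle between straightedge_under's own z axis and vertical below 0.1 rad), for 0.15 s.
4. the marker stands in the ring of the low pad (((horizontal distance between pad_a and pad_left below 0.02 m and horizontal distance between marker_center and ring_left below 0.012 m) or (horizontal distance between pad_a and pad_right below 0.02 m and horizontal distance between marker_center and ring_right below 0.012 m) or (horizontal distance between pad_a and pad_front below 0.02 m and horizontal distance between marker_center and ring_front below 0.012 m)) and angle between marker_center's own z axis and vertical below 0.1 rad and height (world z) of marker_center between 0.036 and 0.044 m), for 0.2 s.
At the end, for the whole second after the job is handed in: The marker stands upright on the plate within 12 mm of the centre of the low pad's ring; the straightedge lies on the pads, handle up, its middle within 12 mm (plate x) and 20 mm (plate y) of the middle pad's, within 0.08 rad of the pads' line; both released and at rest (all of step 1 and all of step 4 and contact force between the fingers and marker below 0.1 N and linear speed of marker below 0.02 m/s); the robot touches nothing.
It fails at once if an end of the straightedge is pressed onto a round pad with more than 25 N ((contact force between straightedge and pad_a above 25 N or contact force between straightedge and pad_b above 25 N or contact force between straightedge and pad_c above 25 N) and (y of the grasp point in the frame of base_plate above 0.06 m or y of the grasp point in the frame of base_plate below -0.06 m)).
It fails at once if the straightedge is dropped or banged onto the pads (over 70 N) (contact force between straightedge and base_plate above 70 N or contact force between straightedge and pad_a above 70 N or contact force between straightedge and pad_b above 70 N or contact force between straightedge and pad_c above 70 N).
It fails at once if the oil bottle, wrench or jar is moved more than 20 mm (distance of any of oil_bottle, wrench, jar from where it was at the start of the episode above 0.02 m).
It also fails if it takes over 72 s, if anything falls off the work surface, if the arm or the gripper's body presses on something with over 40 N, if the wrist force passes 120 N, or if a joint passes its speed limit or range.

ROBOT

A 6-joint arm with a two-finger parallel gripper is mounted at the origin on the work surface. World frame = base frame: x ahead of the robot, y to its left, z up, the work surface at z = 0. Lengths are in m, angles in rad, forces in N, time in s.
With the tool pointing down it reaches from about 0.35 to 0.775 m from the base axis. Payload 5.5 kg.
Tool frame: the origin (TCP) lies on the centre line of the jaws, within the pads' length; the fingertips stand 11 mm ahead of it and the grasp point (between the pads) lies 8 mm behind it (env.tip_extent is the distance from the TCP to the fingertips, in m); z points along the fingers, y is the line along which they close (so a half turn about z gives the same grasp; the last joint's range is limited). The gripper opens to 85 mm and grips with 20 to 120 N. Pads are 22 mm wide; open, the fingers measure 114 mm over their backs; the gripper's body (76 mm by 85 mm) begins 54 mm behind the grasp point. The pads swing forward as they close: fully open they stand 13 mm farther back than shut.
Start: joints at [1.164, 0.313, 0.046, 1.304, 0, 1.431], TCP at [0.152, 0.555, 0.242] pointing down, gripper open.
Joint ranges: [-2.76, 2.76], [-0.86, 1.69], [-1.03, 1.26], [-2.2, 2.34], [-1.47, 1.5], [-3.14, 3.14]. Speed limits (rad/s): [2.57, 2.57, 3.14, 3.14, 3.14, 3.14].

INTERFACE

Orientations are given as a unit quaternion [w, x, y, z].
In Python, from workcell import env gives the robot as it stands.
- The arm moves only by the shell command python3 -m jog 'ROWS' [FORCE]. ROWS is JSON, a list of rows, each a list of 5 numbers: the gripper's target within -1 to 1 (shut at 1, half-way at 0, fully open at -1), then the shift along the tool's x, y, z in m, then the turn about the tool's z in degrees. In form: [[fingers, tx, ty, tz, turn], ...]. A call has 1 to 5 rows; each row shifts and turns the commanded pose from where the row before left it, along the tool's axes as they then stand; what a row does not reach is not made up. A row lasts 1/12 s, in which the tool goes at most 41.7 mm and 7.16 degrees, less where a joint would pass 70% of its speed; a pose out of reach is approached as far as the arm can. A call is refused whole if a number of a shift passes 0.0417 or a number of a turn 7.16, either way. A call with a gripper value outside its range is refused whole. The fingers move at their own pace and stop on an object; FORCE is the grip in N (left out, the last holds). Time passes only in rows, so rows that do not move let the fingers close. It gives the time, the measured TCP pose, the force, the opening and the grip force at its end, in the units of the state.
- env.get_state(): the state, without advancing time (a new reading comes with each control period).
- env.read_camera(name): name is "side" or "top" or "wrist"; returns a dict with "img" (384x512x3 uint8, red, green, blue), "fov_y" (degrees; the focal length in pixels is half the picture's height over the tangent of half this angle, whatever the lens; pixels are square), "cx", "cy" (the principal point, pixels), "T" (4x4, takes a point from camera to world coordinates). Camera axes: x right, y up, looking along -z (the intrinsics and any distortion apply to the point x, -y, -z); pixel columns grow to the right and rows downward; lengths in m; the calibration is good to about 2 mm. A picture is of the moment at which its call begins. There is no depth.
- env.hand_in(): hands the job in; it is judged then, once.
The state is a dict: "clock": time; "joint_pos": joint angles; "qvel": joint speeds; "tau": joint torques, N m; "tcp_pos": TCP position; "orientation": TCP orientation; "wrist_force": force on the tool from outside, world axes, zero at the start; "ft_torque": the same for the moment, N m; "finger_gap": finger opening in m; "grip_force": force on a finger pad.
Only numpy, scipy, OpenCV 4.12 (cv2) and the standard library are available. Lean on these libraries where they do the work, as an engineer would, in place of code of your own. Each camera call takes 0.05 s, during which the arm holds its last target. There are 200 camera calls.

## Working session

There is one attempt and no reset: what is moved stays moved. The work goes in short steps, Python scripts to look and compute and a shell command to move; the robot and the scene stay as the last step left them, time stands still between calls to the robot, and variables do not carry over. Pictures are saved under pics/ and viewed, at most 10 in all, crops included, and the job is handed in when it is done.

```bash
mkdir -p pics; ls
python3 - <<'E'
from workcell import env
import cv2,numpy as np
for n in ["side","top"]:
    r=env.read_camera(n); cv2.imwrite(f"pics/{n}0.png",r["img"][:,:,::-1]); print(n,{k:v for k,v in r.items() if k!="img"})
s=env.get_state(); print(s, env.tip_extent)
E
```

```text
pics
side {'fov_y': 46.587680642445235, 'cx': 253.42042227029768, 'cy': 189.06260541158107, 'T': array([[ 0.77198006,  0.3022817 , -0.55917131, -0.013859  ],
       [-0.63540755,  0.39110733, -0.66580199, -0.83269172],
       [ 0.01743624,  0.86928754,  0.49399914,  0.61500708],
       [ 0.        ,  0.        ,  0.        ,  1.        ]])}
top {'fov_y': 45.7662484984189, 'cx': 260.26747166871513, 'cy': 190.01135906005283, 'T': array([[ 2.45992603e-02,  9.83686422e-01, -1.78201853e-01,
         3.84212616e-01],
       [-9.99691725e-01,  2.48053884e-02, -1.07155590e-03,
        -4.34600102e-02],
       [ 3.36629118e-03,  1.78173277e-01,  9.83993370e-01,
         1.36388616e+00],
       [ 0.00000000e+00,  0.00000000e+00,  0.00000000e+00,
         1.00000000e+00]])}
{'clock': 0.1, 'joint_pos': array([ 1.16438725e+00,  3.13948673e-01,  4.51344605e-02,  1.30363061e+00,
       -9.87717520e-06,  1.43121387e+00]), 'qvel': array([ 1.06693056e-03, -4.03600563e-03,  2.29883310e-03,  1.62447594e-03,
        1.12540604e-05, -1.56133275e-04]), 'tau': array([ 3.78769822e-03, -4.81727707e+01,  2.99242902e+01,  1.28072957e-02,
       -1.02023635e-04,  9.72837000e-06]), 'tcp_pos': array([0.15144177, 0.55425235, 0.24150187]), 'orientation': array([-2.17475785e-04,  1.33017839e-01,  9.91113301e-01, -7.95054933e-04]), 'wrist_force': array([-0.14093136,  0.04121826, -0.91650852]), 'ft_torque': array([ 0.03656332, -0.03784631,  0.02761787]), 'grip_force': 0.0, 'finger_gap': 0.08555158728149569} 0.011
```

View pics/top0.png

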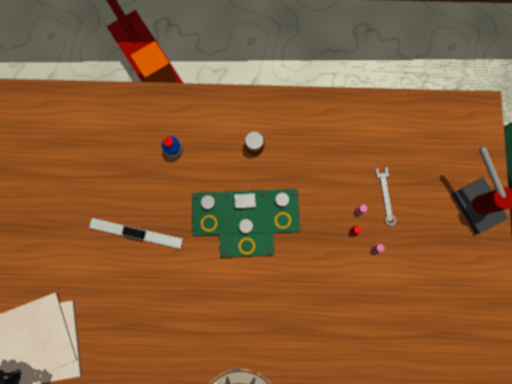

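View pics/side0.png

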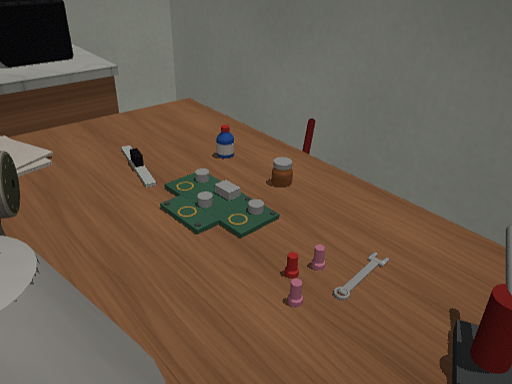

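The top view shows the plate with its middle pad at about (245,200) and the round pads at (208,202), (282,199) and (246,227). The rings are at (209,223), (283,220) and (247,246). The straightedge runs from (90,225) to (182,243) with its block at (134,233), and the red marker is at (356,230). The side view shows the same layout, with the marker at (292,265) between two pink ones.

```bash
cat > h.py <<'E'
import numpy as np,cv2
from workcell import env
def ray(r,uv,z):
    f=192/np.tan(np.radians(r["fov_y"])/2)
    uv=np.atleast_2d(np.asarray(uv,float))
    d=np.c_[(uv[:,0]-r["cx"])/f,-(uv[:,1]-r["cy"])/f,-np.ones(len(uv))]@r["T"][:3,:3].T
    o=r["T"][:3,3]; return (o+d*((z-o[2])/d[:,2])[:,None])
def proj(r,p):
    f=192/np.tan(np.radians(r["fov_y"])/2)
    q=(np.atleast_2d(p)-r["T"][:3,3])@r["T"][:3,:3]
    return np.c_[r["cx"]+f*q[:,0]/-q[:,2], r["cy"]-f*q[:,1]/-q[:,2]]
def blobs(m,amin=8):
    n,l,s,c=cv2.connectedComponentsWithStats(m.astype(np.uint8)); 
    return [(c[i],s[i],l==i) for i in range(1,n) if s[i,4]>=amin]
def hsv(r): return cv2.cvtColor(r["img"],cv2.COLOR_RGB2HSV).astype(int)
E
python3 - <<'E'
from h import *
np.set_printoptions(precision=4,suppress=True)
for n in ["top","side"]:
    r=env.read_camera(n); H,S,V=[hsv(r)[...,i] for i in range(3)]
    for nm,m,z in [("ring",(H>20)&(H<35)&(S>140)&(V>90),.015),("green",(H>60)&(H<90)&(S>90),.015),("white",(S<40)&(V>110),.04),("black",(V<45),.048),("red",((H<4)|(H>176))&(S>180)&(V>100),.025)]:
        for c,s,_ in blobs(m):
            if s[4]<6000 and 60<c[0]<440 and 130<c[1]<310: print(n,nm,c,s,ray(r,c,z)[0])
E
```

```text
top ring [282.5    219.9632] [274 212  18  17 136] [ 0.5395 -0.1104  0.015 ]
top ring [208.6241 222.8723] [200 215  18  17 141] [0.5254 0.1091 0.015 ]
top ring [246.4765 245.5101] [238 237  18  18 149] [ 0.4612 -0.0054  0.015 ]
top green [245.3562 219.814 ] [ 193  190  106   67 3655] [0.5372 0.0002 0.015 ]
top green [282.44   219.9733] [278 216  10   9  75] [ 0.5395 -0.1102  0.015 ]
top green [208.5    222.8378] [204 219  10   9  74] [0.5255 0.1094 0.015 ]
top green [246.4211 245.6711] [242 241  10  10  76] [ 0.4608 -0.0053  0.015 ]
top white [253.9292 140.5   ] [246 133  17  16 226] [ 0.7752 -0.0192  0.04  ]
top white [385.2339 193.0814] [376 168  19  53 295] [ 0.6241 -0.4116  0.04  ]
top white [244.7338 200.2628] [234 193  22  15 293] [0.5921 0.003  0.04  ]
top white [281.7417 198.9272] [275 193  14  13 151] [ 0.5989 -0.106   0.04  ]
top white [207.3974 201.543 ] [201 195  14  14 151] [0.5856 0.1127 0.04  ]
top white [106.3492 226.4317] [ 90 219  34  16 315] [0.5049 0.4034 0.04  ]
top white [245.5613 225.5871] [239 219  14  14 155] [ 0.5175 -0.0017  0.04  ]
top white [162.8055 239.
[... 1418 characters left out ...]
side white [360.0576 275.0679] [334 252  55  46 486] [ 0.5856 -0.4493  0.04  ]
side black [136.2222 157.3216] [130 149  13  18 171] [0.4767 0.2847 0.048 ]
side black [171.0625 190.625 ] [165 185  15  11  48] [0.4571 0.0534 0.048 ]
side black [196.3333 204.    ] [195 202   4   5   9] [ 0.4721 -0.0404  0.048 ]
side black [178.5045 218.964 ] [160 205  37  29 111] [ 0.404  -0.0705  0.048 ]
side black [247.     210.3333] [246 208   4   6   9] [ 0.551  -0.1381  0.048 ]
side black [229.7816 229.2184] [219 221  22  17  87] [ 0.4719 -0.1756  0.048 ]
side red [292.5357 255.2679] [288 252  10   7  56] [ 0.5386 -0.3087  0.025 ]
side red [293.7538 269.4769] [288 260  11  16  65] [ 0.5083 -0.3439  0.025 ]
```

Run:
```python
from h import *
np.set_printoptions(precision=4,suppress=True)
for n in ["top","side"]:
    r=env.read_camera(n); H,S,V=[hsv(r)[...,i] for i in range(3)]
    bs=[b for b in blobs((S<40)&(V>110),60) if (n=="top" and 85<b[0][0]<185 and 215<b[0][1]<255) or (n=="side" and 120<b[0][0]<150 and 140<b[0][1]<180)]
    m=sum(b[2] for b in bs).astype(np.uint8); 
    box=cv2.boxPoints(cv2.minAreaRect(cv2.findNonZero(m)))
    P=ray(r,box,.012)
    print(n,P[:,:2].tolist(),P.mean(0),[np.linalg.norm(P[i]-P[i-1]) for i in range(4)])
    e=max(((P[i]-P[i-1]) for i in range(4)),key=np.linalg.norm); print(np.degrees(np.arctan2(e[1],e[0])))
```

```text
top [[0.502897661081216, 0.4628118598720635], [0.532315492757163, 0.4588488718696181], [0.477946945834086, 0.18594635772619206], [0.4489529307101457, 0.19092587138459763]] [0.4905 0.3246 0.012 ] [np.float64(0.2771859027270578), np.float64(0.029683566066459603), np.float64(0.27826555863119257), np.float64(0.02941850555826257)]
-101.26713756884837
side [[0.5046470348007095, 0.4576939987835361], [0.5434770428693266, 0.48127128306459344], [0.4783026241010197, 0.1798918863128599], [0.44692894970177516, 0.16640874914075354]] [0.4933 0.3213 0.012 ] [np.float64(0.29694860499242287), np.float64(0.04542750114939919), np.float64(0.30834598367454935), np.float64(0.034148242023735995)]
-102.20252211197553
```

```bash
for i in 1 2; do python3 -m jog '[[-1,-0.0417,0,0,7.16],[-1,-0.03,0,0,7.16],[-1,0,0,0,7.16],[-1,0,0,0,7.16],[-1,0,0,0,7.16]]'; done; python3 -m jog '[[-1,0,0,0,7.16],[-1,0,0,0,7.16],[-1,0,0,0,0]]'
python3 - <<'E'
from h import *
r=env.read_camera("wrist"); cv2.imwrite("pics/w1.png",r["img"][:,:,::-1]); print(r["T"],r["fov_y"],r["cx"],r["cy"],env.get_state()["tcp_pos"],env.get_state()["clock"])
E
```

```text
clock: 0.72
tcp_pos: [0.2203, 0.5319, 0.2422]
orientation: [-0.0, 0.435, 0.901, -0.0]
wrist_force: [0.8, -0.5, 0.5]
finger_gap: 0.0851
grip_force: 0.0
clock: 1.13
tcp_pos: [0.262, 0.4737, 0.2424]
orientation: [-0.0, 0.69, 0.723, 0.0]
wrist_force: [0.2, 0.2, -0.2]
finger_gap: 0.0853
grip_force: 0.0
clock: 1.38
tcp_pos: [0.2615, 0.4742, 0.2423]
orientation: [-0.0, 0.774, 0.633, 0.0]
wrist_force: [0.6, -0.3, -0.1]
finger_gap: 0.0852
grip_force: 0.0
[[ 9.80214119e-01  1.89289703e-01  5.78765000e-02  2.77097926e-01]
 [-1.97939188e-01  9.38257195e-01  2.83713788e-01  5.47065687e-01]
 [-5.98943973e-04 -2.89556288e-01  9.57160800e-01  3.73126874e-01]
 [ 0.00000000e+00  0.00000000e+00  0.00000000e+00  1.00000000e+00]] 58.446067923966936 252.02453019429694 191.23772086152778 [0.26148697 0.47425954 0.24228476] 1.4333
```

```bash
python3 -m jog '[[-1,-0.014,0.036,0,0],[-1,-0.014,0.036,0,0],[-1,-0.014,0.036,0,0],[-1,-0.014,0.036,0,0],[-1,-0.014,0.036,0,0]]' >/dev/null; python3 -m jog '[[-1,-0.014,0.036,0.03,0],[-1,-0.018,0.039,0.03,0],[-1,0,0,0,0]]';  python3 - <<'E'
from h import *
r=env.read_camera("wrist"); cv2.imwrite("pics/w1.png",r["img"][:,:,::-1]); print(r["T"],env.get_state()["tcp_pos"],env.get_state()["clock"])
E
```

```text
clock: 2.1
tcp_pos: [0.4826, 0.3285, 0.1879]
orientation: [0.0, 0.773, 0.634, -0.003]
wrist_force: [-0.4, 0.0, -1.2]
finger_gap: 0.0855
grip_force: 0.0
[[ 0.9804386   0.18714466  0.06096735  0.49859547]
 [-0.19679722  0.93730419  0.28763119  0.40192928]
 [-0.00331631 -0.29400293  0.95579877  0.31840518]
 [ 0.          0.          0.          1.        ]] [0.48075045 0.33014256 0.18969197] 2.15
```

View pics/w1.png

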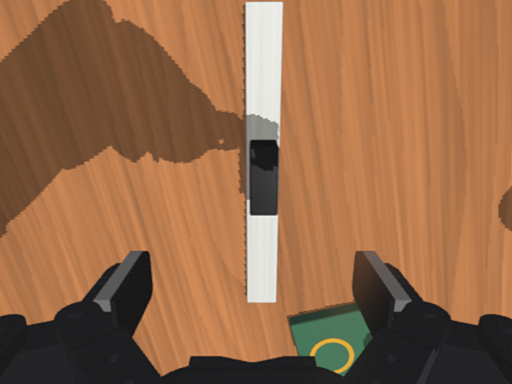

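The wrist view shows the bar running vertically along column ~263, with its lower end at row 302 and its block at rows 140–215. The open fingers are straight above it.

```bash
cat >> h.py <<'E'
def bar(r,z=.012):
    h=hsv(r); m=((h[...,1]<45)&(h[...,2]>120))
    b=max(blobs(m,200),key=lambda b:b[1][4]); return b
E
python3 - <<'E'
from h import *
np.set_printoptions(precision=4,suppress=True)
print(env.get_state()["tcp_pos"])
r=env.read_camera("wrist"); h=hsv(r); s=env.get_state();print(s["tcp_pos"],s["orientation"])
S,V=h[...,1],h[...,2]; m=(S<45)&(V>120)&(np.arange(512)[None]>235)&(np.arange(512)[None]<295)
for row in (225,290,60,100): 
    c=np.flatnonzero(m[row]); print(row,c.min(),c.max(), ray(r,[[c.min()-.5,row],[c.max()+.5,row]],.012)[:,:2].mean(0))
rows=np.flatnonzero(m[:,255:272].sum(1)>8); print(rows.min(),rows.max(), ray(r,[[262.5,rows.max()+.5],[264,rows.min()-.5]],.012))
k=np.array([b[:2] for b in blobs((V<60)&(m*0==0)&(np.abs(np.arange(512)[None]-264)<18)&(np.arange(384)[:,None]<250),100)],dtype=object); print(k)
for z in (.048,): print(ray(r,[[250,214.5],[278,214.5],[264,214.5]],z))
E
```

```text
[0.4808 0.3301 0.1897]
[0.4799 0.3315 0.1913] [-0.0005  0.7728  0.6347 -0.0016]
225 249 280 [0.482  0.2752]
290 249 278 [0.4676 0.2044]
60 249 284 [0.5114 0.4218]
100 249 283 [0.505  0.3899]
4 302 [[0.4638 0.1899 0.012 ]
 [0.5173 0.4641 0.012 ]]
[[array([265.02  , 176.6162])
  array([ 253,  141,   28,   74, 1704], dtype=int32)]]
[[0.4735 0.3019 0.048 ]
 [0.4967 0.2973 0.048 ]
 [0.4851 0.2996 0.048 ]]
```

```bash
python3 -m jog '[[-1,-0.003,0.012,0.02,0],[-1,0,0,0.03,0],[-1,0,0,0.03,0],[-1,0,0,0.03,0],[-1,0,0,0,0]]'; python3 -m jog '[[-1,0,0,0,0]]'
python3 - <<'E'
from h import *
np.set_printoptions(precision=4,suppress=True)
r=env.read_camera("wrist"); h=hsv(r); s=env.get_state();print(s["tcp_pos"],s["orientation"])
cv2.imwrite("pics/w2.png",r["img"][:,:,::-1])
S,V=h[...,1],h[...,2]; m=(S<45)&(V>120)&(np.abs(np.arange(512)[None]-260)<45)
for row in (30,80,240,270,300,330): 
    c=np.flatnonzero(m[row]); 
    if len(c): print(row,c.min(),c.max(), ray(r,[[c.min()-.5,row],[c.max()+.5,row]],.012)[:,:2].mean(0))
E
```

```text
clock: 2.62
tcp_pos: [0.4867, 0.3271, 0.0783]
orientation: [-0.001, 0.772, 0.636, -0.004]
wrist_force: [-1.2, -0.4, -0.4]
finger_gap: 0.0855
grip_force: 0.0
clock: 2.7
tcp_pos: [0.4892, 0.3282, 0.0827]
orientation: [-0.0, 0.772, 0.636, -0.001]
wrist_force: [-0.2, 0.4, 0.5]
finger_gap: 0.0854
grip_force: 0.0
[0.4908 0.3288 0.0844] [-0.      0.772   0.6357  0.0004]
30 232 286 [0.5133 0.4293]
80 232 285 [0.5083 0.4042]
240 235 235 [0.4754 0.3112]
270 235 236 [0.4712 0.29  ]
300 235 278 [0.4805 0.2649]
330 235 277 [0.4756 0.2412]
```

View pics/w2.png

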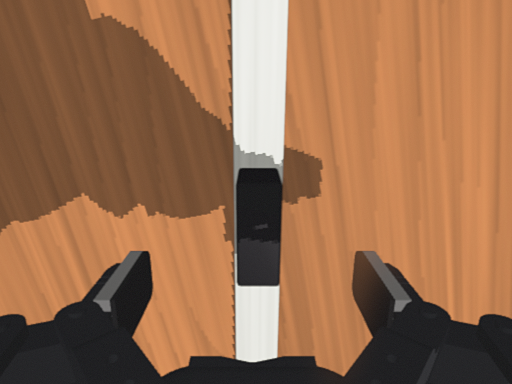

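The block's top face spans columns 237–280 and rows ~184–285, roughly centred between the finger pads (columns 151 and 355).

Run:
```python
from h import *
np.set_printoptions(precision=4,suppress=True)
r=env.read_camera("wrist"); s=env.get_state();print(s["tcp_pos"],s["orientation"])
P=ray(r,[[237,184],[281,184],[280,285.5],[237,285.5]],.048); print(P,P.mean(0),np.linalg.norm(P[0]-P[1]),np.linalg.norm(P[1]-P[2]))
R=np.array([[2*.772*.636,2*.636**2-1]]); 
d=P.mean(0)[:2]-s["tcp_pos"][:2]; y=R[0]; x=np.array([-y[1],y[0]]); print("dx,dy",d@x,d@y)
```

```text
[0.4918 0.329  0.0853] [0.0003 0.7721 0.6355 0.0016]
[[0.4894 0.3573 0.048 ]
 [0.5113 0.353  0.048 ]
 [0.5009 0.2955 0.048 ]
 [0.4774 0.3    0.048 ]] [0.4947 0.3264 0.048 ] 0.022255120014182114 0.0584795440091319
dx,dy -0.0019812257982955313 0.0033617389432764244
```

```bash
python3 -m jog '[[-1,-0.002,0.002,0.02,0],[-1,0,0,0.02,0],[-1,0,0,0.014,0],[-1,0,0,0,0],[-1,0,0,0,0]]' 40; python3 -m jog '[[-1,0,0,0,0],[-1,0,0,0.003,0]]';  python3 -m jog '[[1,0,0,0,0],[1,0,0,0,0],[1,0,0,0,0],[1,0,0,0,0],[1,0,0,0,0]]' 40;python3 -m jog '[[1,0,0,0,0],[1,0,0,0,0],[1,0,0,0,0]]' 60
```

```text
clock: 3.22
tcp_pos: [0.4934, 0.326, 0.0306]
orientation: [0.0, 0.773, 0.635, 0.001]
wrist_force: [0.5, 0.2, 0.3]
finger_gap: 0.0855
grip_force: 0.0
clock: 3.38
tcp_pos: [0.4946, 0.3264, 0.0286]
orientation: [0.001, 0.773, 0.635, 0.002]
wrist_force: [0.1, 1.1, -0.2]
finger_gap: 0.0858
grip_force: 0.0
clock: 3.8
tcp_pos: [0.4927, 0.3254, 0.026]
orientation: [-0.0, 0.773, 0.635, 0.0]
wrist_force: [0.6, -1.1, 2.8]
finger_gap: 0.0256
grip_force: 2.5
clock: 4.05
tcp_pos: [0.4929, 0.3254, 0.0261]
orientation: [0.0, 0.773, 0.635, 0.0]
wrist_force: [0.1, -0.6, 2.0]
finger_gap: 0.023
grip_force: 60.6
```

```bash
python3 -m jog '[[1,0,0,-0.01,0],[1,0,0,-0.02,0],[1,0,0,-0.03,0],[1,0,0,-0.03,-5],[1,0,0,0,-5]]'>/dev/null; python3 -m jog '[[1,0,0,0,-4.9],[1,-0.01,0.005,0,0],[1,-0.02,0.005,0,0],[1,-0.03,0.0065,0,0],[1,-0.03,0.0065,0,0]]';python3 -m jog '[[1,-0.03,0.0065,0,0],[1,-0.03,0.0065,0,0],[1,-0.03,0.0065,0,0],[1,-0.03,0.0065,0,0],[1,-0.03,0.0065,0,0]]';python3 -m jog '[[1,-0.03,0.0065,0,0],[1,-0.02,0.0065,0,0],[1,-0.02,0.0065,0,0],[1,-0.01,0.0055,0,0],[1,0,0,0,0]]';python3 -m jog '[[1,0,0,0,0],[1,0,0,0,0],[1,0,0,0,0]]'
python3 - <<'E'
from h import *
np.set_printoptions(precision=4,suppress=True)
r=env.read_camera("wrist"); s=env.get_state();print(s["tcp_pos"],s["orientation"])
cv2.imwrite("pics/w3.png",r["img"][:,:,::-1])
r=env.read_camera("top"); cv2.imwrite("pics/t3.png",r["img"][130:290,130:370,::-1].repeat(3,0).repeat(3,1))
E
```

```text
clock: 4.88
tcp_pos: [0.5209, 0.2358, 0.1153]
orientation: [-0.0, 0.684, 0.729, -0.001]
wrist_force: [0.2, -0.4, -3.7]
finger_gap: 0.0237
grip_force: 59.8
clock: 5.3
tcp_pos: [0.5629, 0.0872, 0.1153]
orientation: [-0.001, 0.685, 0.729, -0.001]
wrist_force: [0.0, -0.3, -2.8]
finger_gap: 0.023
grip_force: 59.8
clock: 5.72
tcp_pos: [0.5945, 0.0084, 0.1154]
orientation: [0.0, 0.686, 0.728, -0.0]
wrist_force: [1.5, 0.2, -2.7]
finger_gap: 0.0234
grip_force: 59.8
clock: 5.97
tcp_pos: [0.5928, 0.0123, 0.1156]
orientation: [-0.001, 0.684, 0.73, -0.0]
wrist_force: [0.2, -0.2, -2.6]
finger_gap: 0.0236
grip_force: 59.8
[0.593  0.0124 0.1157] [-0.0004  0.6835  0.73   -0.0001]
```

View pics/w3.png

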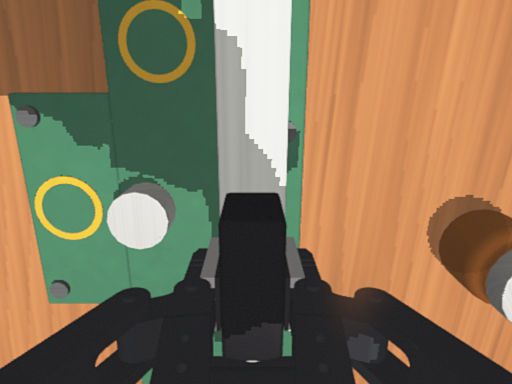

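The wrist view shows the bar held above the plate's pads. The left ring is at (157,41), the front ring at (69,208) and the front pad at (138,220). The bar covers columns ~215–290.

```bash
cat >> h.py <<'E'
def rings(r):
    h=hsv(r); H,S,V=h[...,0],h[...,1],h[...,2]
    m=((H>20)&(H<33)&(S>150)&(V>80)).astype(np.uint8); out=[]
    for c in cv2.findContours(m,cv2.RETR_EXTERNAL,cv2.CHAIN_APPROX_NONE)[0]:
        if cv2.contourArea(c)>80 and len(c)>20:
            e=cv2.fitEllipse(c); out.append((e,ray(r,e[0],.015)[0]))
    return out
E
python3 - <<'E'
from h import *
np.set_printoptions(precision=4,suppress=True)
r=env.read_camera("wrist"); s=env.get_state();print(s["tcp_pos"],s["orientation"])
for e,p in rings(r): print(e,p)
for row in (5,60,120,180):
    g=r["img"][row].astype(int); sat=g.max(1)-g.min(1); c=np.flatnonzero((sat<25)&(g.min(1)>70)&(abs(np.arange(512)-255)<60)); print(row,c.min(),c.max(),ray(r,[[c.min()-.5,row],[c.max()+.5,row]],.1017)[:,:2].mean(0))
E
```

```text
[0.5932 0.0122 0.1159] [-0.0002  0.6835  0.73    0.    ]
((67.72039794921875, 207.41122436523438), (58.48348617553711, 69.35699462890625), 122.89263916015625) [ 0.4628 -0.0042  0.015 ]
5 213 291 [0.5871 0.1163]
60 215 289 [0.5884 0.0968]
120 216 288 [0.5899 0.0735]
180 218 286 [0.5916 0.0478]
```

```bash
python3 -m jog '[[1,-0.005,0,0,0],[1,-0.005,0,0.01,0],[1,0,0,0.012,0],[1,0,0,0.012,0],[1,0,0,0.008,0]]';python3 -m jog '[[1,0,0,0,0],[1,0,0,0,0],[1,0,0,0.002,0],[1,0,0,0.001,0],[1,0,0,0,0]]'; python3 -m jog '[[1,0,0,0.001,0],[1,0,0,0,0],[1,0,0,0,0]]'
python3 - <<'E'
from h import *
s=env.get_state();print(s["tcp_pos"],s["wrist_force"])
r=env.read_camera("wrist"); 
g=r["img"]; cv2.imwrite("pics/w4.png",g[:,:,::-1])
for row in (5,60,120,180):
    q=g[row].astype(int); sat=q.max(1)-q.min(1); c=np.flatnonzero((sat<25)&(q.min(1)>60)&(abs(np.arange(512)-255)<60)); print(row,c.min(),c.max(),ray(r,[[c.min()-.5,row],[c.max()+.5,row]],s["tcp_pos"][2]-.014)[:,:2].mean(0))
E
```

```text
clock: 6.53
tcp_pos: [0.5935, 0.0008, 0.0721]
orientation: [-0.001, 0.684, 0.729, -0.0]
wrist_force: [0.4, -0.9, -4.0]
finger_gap: 0.0234
grip_force: 59.9
clock: 6.95
tcp_pos: [0.5946, 0.0012, 0.0713]
orientation: [0.0, 0.684, 0.73, 0.0]
wrist_force: [-1.5, 0.6, -4.1]
finger_gap: 0.0233
grip_force: 59.8
clock: 7.2
tcp_pos: [0.5943, 0.0012, 0.0701]
orientation: [0.0, 0.684, 0.73, 0.0]
wrist_force: [0.5, 0.2, -2.7]
finger_gap: 0.0233
grip_force: 59.8
[0.59432476 0.00122229 0.07006797] [ 0.50964634  0.16290485 -2.7434942 ]
5 205 295 [0.58775933 0.1051446 ]
60 214 289 [0.58956709 0.08571815]
120 216 306 [0.59498203 0.06271413]
180 210 292 [0.59247024 0.03675643]
```

```bash
python3 -m jog '[[1,0,0,0.001,0],[1,0,0,0.001,0],[1,0,0,0,0],[1,0,0,0,0]]'|sed -n '2p;4p'; for i in 1; do python3 -m jog '[[1,0,0,0.001,0],[1,0,0,0,0],[1,0,0,0,0]]'|sed -n '2p;4p'; done
```

```text
tcp_pos: [0.5941, 0.0012, 0.0677]
wrist_force: [-0.4, 0.1, -2.9]
tcp_pos: [0.5942, 0.0012, 0.0668]
wrist_force: [-0.6, 0.2, -3.2]
```

```bash
for i in 1 2; do python3 -m jog '[[1,0,0,0.0005,0],[1,0,0,0,0],[1,0,0,0,0]]'|sed -n '2p;4p'; done
```

```text
tcp_pos: [0.5942, 0.0012, 0.0663]
wrist_force: [-0.0, 0.2, -3.1]
tcp_pos: [0.5943, 0.0012, 0.0661]
wrist_force: [-0.5, 0.8, -0.4]
```

```bash
python3 -m jog '[[1,0,0,0.0003,0],[1,0,0,0,0]]' 20|sed -n '2p;4p'; python3 -m jog '[[0.4,0,0,0,0],[0.2,0,0,0,0],[0,0,0,0,0],[0,0,0,0,0],[0,0,0,0,0]]'; python3 -m jog '[[0,0,0,-0.01,0],[0,0,0,-0.03,0],[0,0,0,-0.03,0],[0,0,0,-0.01,0],[0,0,0,0,0]]'; python3 -m jog '[[0.4,0,0,0,0],[0.8,0,0,0,0],[1,0,0,0,0],[1,0,0,0,0]]'
python3 - <<'E'
from h import *
np.set_printoptions(precision=4,suppress=True)
r=env.read_camera("wrist"); s=env.get_state();print(s["tcp_pos"],s["orientation"],s["wrist_force"])
cv2.imwrite("pics/w5.png",r["img"][:,:,::-1])
for e,p in rings(r): print(e,p)
E
```

```text
tcp_pos: [0.5943, 0.0012, 0.0661]
wrist_force: [-2.6, 0.5, 3.1]
clock: 8.92
tcp_pos: [0.5944, 0.0012, 0.0656]
orientation: [0.0, 0.684, 0.73, 0.0]
wrist_force: [0.7, -0.5, 0.4]
finger_gap: 0.0425
grip_force: 0.0
clock: 9.33
tcp_pos: [0.5967, 0.0009, 0.1498]
orientation: [0.003, 0.684, 0.73, 0.002]
wrist_force: [0.0, -0.5, 0.2]
finger_gap: 0.043
grip_force: 0.0
clock: 9.67
tcp_pos: [0.5932, 0.0013, 0.1439]
orientation: [-0.001, 0.684, 0.73, -0.001]
wrist_force: [0.7, -0.2, -0.3]
finger_gap: -0.0
grip_force: 0.0
[0.5934 0.0013 0.1442] [-0.0011  0.684   0.7295 -0.0007] [ 0.5288 -0.0997 -0.4977]
((185.7851104736328, 288.21929931640625), (14.201266288757324, 35.1280632019043), 95.49205780029297) [ 0.5424 -0.094   0.015 ]
((85.36061096191406, 182.54275512695312), (54.27385330200195, 63.11890411376953), 126.73564147949219) [ 0.4628 -0.0043  0.015 ]
((190.00091552734375, 9.432644844055176), (7.19761323928833, 24.26552391052246), 141.98440551757812) [0.5434 0.1237 0.015 ]
```

View pics/w5.png

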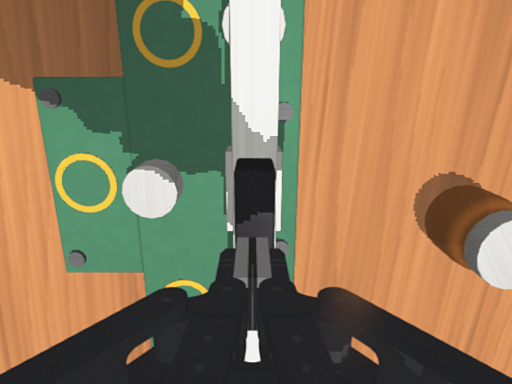

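The bar lies along the pads with its left end centred over the left pad at (254,22), and the fingers are shut above the handle. Next I press the left end.

```bash
python3 -m jog '[[1,0.02,0,0,0],[1,0.035,0,0,0],[1,0.035,0,0,0],[1,0.021,0,0.02,0],[1,0,0,0.03,0]]'>/dev/null; python3 -m jog '[[1,0,0,0.022,0],[1,0,0,0,0],[1,0,0,0,0],[1,0,0,0,0],[1,0,0,0,0]]';  python3 -m jog '[[1,0,0,0,0],[1,0,0,0,0],[1,0,0,0,0],[1,0,0,0,0]]'|sed -n '2p;4p'
```

```text
clock: 10.55
tcp_pos: [0.5885, 0.1117, 0.0753]
orientation: [0.001, 0.684, 0.729, 0.001]
wrist_force: [-0.5, -0.7, 0.1]
finger_gap: -0.0002
grip_force: 0.0
tcp_pos: [0.5874, 0.1118, 0.0742]
wrist_force: [0.1, 0.5, -0.3]
```

```bash
python3 -m jog '[[1,0,0,0.004,0],[1,0,0,0.003,0],[1,0,0,0,0],[1,0,0,0,0],[1,0,0,0,0]]'|sed -n '2p;4p'; for i in 1 2; do python3 -m jog '[[1,0,0,0.001,0],[1,0,0,0,0],[1,0,0,0,0]]'|sed -n '2p;4p'; done
```

```text
tcp_pos: [0.5869, 0.112, 0.0664]
wrist_force: [0.1, 0.0, 0.3]
tcp_pos: [0.5871, 0.112, 0.0656]
wrist_force: [-0.1, 0.7, 0.1]
tcp_pos: [0.5871, 0.112, 0.0646]
wrist_force: [0.6, 0.1, -0.5]
```

```bash
for i in 1 2 3 ; do python3 -m jog '[[1,0,0,0.0007,0],[1,0,0,0,0],[1,0,0,0,0]]'|sed -n '2p;4p'; done
```

```text
tcp_pos: [0.5871, 0.112, 0.0638]
wrist_force: [-0.3, -0.5, 0.6]
tcp_pos: [0.5871, 0.1119, 0.0632]
wrist_force: [-1.0, -0.4, 1.0]
tcp_pos: [0.5871, 0.112, 0.0631]
wrist_force: [-3.1, 0.1, 5.4]
```

```bash
for i in 1 2; do python3 -m jog '[[1,0,0,0.0003,0],[1,0,0,0,0],[1,0,0,0,0]]'|sed -n '2p;4p'; done
```

```text
tcp_pos: [0.5871, 0.112, 0.0631]
wrist_force: [-3.2, -0.5, 7.1]
tcp_pos: [0.5872, 0.112, 0.0631]
wrist_force: [-3.3, -0.2, 9.1]
```

```bash
python3 -m jog '[[1,0,0,0,0],[1,0,0,0,0],[1,0,0,-0.01,0],[1,0,0,-0.03,0],[1,0,0,-0.03,0]]'>/dev/null; python3 -m jog '[[1,-0.02,0,0,0],[1,-0.035,0,0,0],[1,-0.035,0,0,0],[1,-0.035,0,0,0],[1,-0.035,0,0,0]]'|sed -n 2p;python3 -m jog '[[1,-0.035,0,0,0],[1,-0.022,0,0,0],[1,0,0,0.02,0],[1,0,0,0.03,0],[1,0,0,0.005,0]]'|sed -n 2p;python3 -m jog '[[1,0,0,0.004,0],[1,0,0,0,0],[1,0,0,0,0],[1,0,0,0,0],[1,0,0,0,0]]'|sed -n '2p;4p'; python3 -m jog '[[1,0,0,0,0],[1,0,0,0,0],[1,0,0,0,0],[1,0,0,0,0]]'
```

```text
tcp_pos: [0.5975, -0.049, 0.1324]
tcp_pos: [0.5985, -0.1047, 0.0729]
tcp_pos: [0.6021, -0.1045, 0.0744]
wrist_force: [0.0, -0.2, 0.3]
clock: 15.05
tcp_pos: [0.6011, -0.1046, 0.0731]
orientation: [0.0, 0.684, 0.73, 0.0]
wrist_force: [-0.3, 0.5, -0.1]
finger_gap: -0.0001
grip_force: 0.0
```

```bash
python3 -m jog '[[1,0,0,0.003,0],[1,0,0,0.003,0],[1,0,0,0,0],[1,0,0,0,0],[1,0,0,0,0]]'|sed -n '2p;4p'; for i in 1 2 3; do python3 -m jog '[[1,0,0,0.001,0],[1,0,0,0,0],[1,0,0,0,0]]'|sed -n '2p;4p'; done;  python3 -m jog '[[1,0,0,0.0006,0],[1,0,0,0,0],[1,0,0,0,0]]'|sed -n '2p;4p'
```

```text
tcp_pos: [0.6009, -0.1046, 0.0667]
wrist_force: [0.0, -0.1, 0.3]
tcp_pos: [0.6011, -0.1046, 0.0659]
wrist_force: [-0.3, 0.6, 0.5]
tcp_pos: [0.601, -0.1046, 0.0648]
wrist_force: [-0.3, 0.4, -0.2]
tcp_pos: [0.601, -0.1045, 0.0638]
wrist_force: [0.6, 0.7, 0.4]
tcp_pos: [0.601, -0.1046, 0.0632]
wrist_force: [0.0, -0.1, 0.3]
```

```bash
for i in 1 2 3; do python3 -m jog '[[1,0,0,0.0006,0],[1,0,0,0,0],[1,0,0,0,0]]'|sed -n '2p;4p'; done
```

```text
tcp_pos: [0.6012, -0.1047, 0.0628]
wrist_force: [-1.4, -0.0, 1.8]
tcp_pos: [0.6012, -0.1047, 0.0622]
wrist_force: [0.3, -0.6, 0.0]
tcp_pos: [0.6011, -0.1047, 0.0615]
wrist_force: [0.5, -1.2, 0.7]
```

```bash
for i in 1 2 ; do python3 -m jog '[[1,0,0,0.0006,0],[1,0,0,0,0],[1,0,0,0,0]]'|sed -n '2p;4p'; done
```

```text
tcp_pos: [0.6012, -0.1047, 0.0609]
wrist_force: [0.1, -1.1, 0.0]
tcp_pos: [0.6012, -0.1047, 0.0608]
wrist_force: [-1.6, -1.1, 4.8]
```

```bash
python3 -m jog '[[1,0,0,0.0004,0],[1,0,0,0,0],[1,0,0,0,0]]'|sed -n '2p;4p'; python3 -m jog '[[1,0,0,0.0002,0],[1,0,0,0,0],[1,0,0,0,0]]'|sed -n '2p;4p'; python3 -m jog '[[1,0,0,-0.001,0],[1,0,0,-0.001,0],[1,0,0,-0.002,0],[1,0,0,-0.01,0],[1,0,0,-0.04,0]]'|sed -n '2p;4p'
python3 - <<'E'
from h import *
np.set_printoptions(precision=4,suppress=True)
for n in ["side","top"]:
    r=env.read_camera(n); h=hsv(r); H,S,V=h[...,0],h[...,1],h[...,2]
    m=((H<4)|(H>176))&(S>170)&(V>70)
    for c,s,l in blobs(m,15):
        if 270<c[0]<370 and 220<c[1]<290: print(n,c,s)
    x=(275,240) if n=="side" else (335,190); cv2.imwrite(f"pics/m_{n}.png",cv2.resize(r["img"][x[1]:x[1]+75,x[0]:x[0]+75,::-1],(450,450),interpolation=0))
E
python3 - <<'E'
import cv2,numpy as np
cv2.imwrite("pics/m.png",cv2.resize(np.hstack([cv2.imread(f"pics/m_{n}.png") for n in("side","top")]),(800,400)))
E
```

```text
tcp_pos: [0.6012, -0.1047, 0.0607]
wrist_force: [-1.7, -0.9, 7.4]
tcp_pos: [0.6012, -0.1047, 0.0607]
wrist_force: [-2.2, -0.1, 7.9]
tcp_pos: [0.5964, -0.1029, 0.1079]
wrist_force: [-0.7, 0.7, -0.9]
side [291.6272 265.4624] [285 252  14  26 279]
top [355.4615 230.3077] [351 227  10   8  65]
```

View pics/m.png

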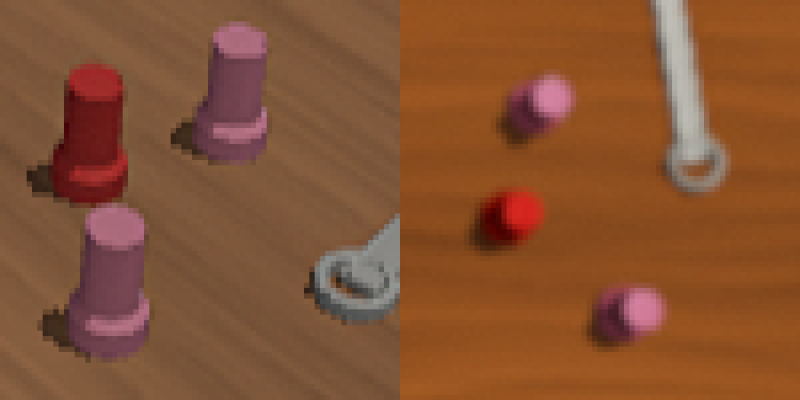

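Right dipped about 2.4 mm and left did not, so the right pad is the low one. In this picture the red marker's top face is at about (292.3,254.5) in the side image and (357.3,229.2) in the top image. Pink posts flank it, with tops at about (362.9,207.9) and (380.1,247.7) in the top image.

Run:
```python
from h import *
np.set_printoptions(precision=4,suppress=True)
t=env.read_camera("top"); r=env.read_camera("side")
print(ray(t,[[357.3,229.2],[362.9,207.9],[380.1,247.7]],.05)); print(ray(r,[[292.3,254.5],[319.3,247.2],[296.3,281.9]],.05))
s=env.get_state();print(s["tcp_pos"],s["orientation"],s["joint_pos"])
```

```text
[[ 0.5141 -0.3254  0.05  ]
 [ 0.5767 -0.3426  0.05  ]
 [ 0.4625 -0.3902  0.05  ]]
[[ 0.5166 -0.3288  0.05  ]
 [ 0.5783 -0.346   0.05  ]
 [ 0.4649 -0.3936  0.05  ]]
[ 0.6022 -0.1047  0.1155] [0.0013 0.6839 0.7296 0.0009] [-0.3036  0.4427 -0.0807  1.0442  0.0004  1.2025]
```

```bash
python3 -m jog '[[1,-0.015,-0.007,-0.01,0],[1,-0.03,-0.014,-0.02,0],[1,-0.03,-0.014,0,0],[1,-0.03,-0.014,0,0],[0,-0.03,-0.014,0,0]]' 40 >/dev/null; python3 -m jog '[[0,-0.03,-0.014,0,0],[0,-0.03,-0.014,0,0],[0,-0.021,-0.0102,0,0],[0,0,0,0,-7],[0,0,0,0,-7]]'|sed -n 2p; for i in 1 2; do python3 -m jog '[[0,0,0,0,-7],[0,0,0,0,-7],[0,0,0,0,-7],[0,0,0,0,-7],[0,0,0,0,-7]]'|sed -n 2p; done;  python3 -m jog '[[0,0,0,0,-6],[0,0,0,0,0],[0,0,0,0,0],[0,0,0,0,0]]'
python3 - <<'E'
from h import *
np.set_printoptions(precision=4,suppress=True)
r=env.read_camera("wrist"); s=env.get_state();print(s["tcp_pos"],s["orientation"])
cv2.imwrite("pics/w6.png",r["img"][:,:,::-1])
h=hsv(r); H,S,V=h[...,0],h[...,1],h[...,2]
for c,st,l in blobs(((H<4)|(H>176))&(S>180)&(V>60),60): print(c,st,ray(r,c,.025))
print(proj(r,[[.5153,-.3271,.05]]))
E
```

```text
tcp_pos: [0.5125, -0.3279, 0.1423]
tcp_pos: [0.5133, -0.326, 0.1424]
tcp_pos: [0.5133, -0.3259, 0.1424]
clock: 20.83
tcp_pos: [0.5137, -0.3263, 0.1431]
orientation: [-0.0, -0.031, 1.0, 0.0]
wrist_force: [0.4, 0.4, -0.4]
finger_gap: 0.0425
grip_force: 0.0
[ 0.5138 -0.3264  0.1432] [-0.0003 -0.0312  0.9995  0.0004]
[251.8603 184.2691] [234 167  35  50 866] [[ 0.5104 -0.3261  0.025 ]]
[[249.9988 200.8052]]
```

View pics/w6.png

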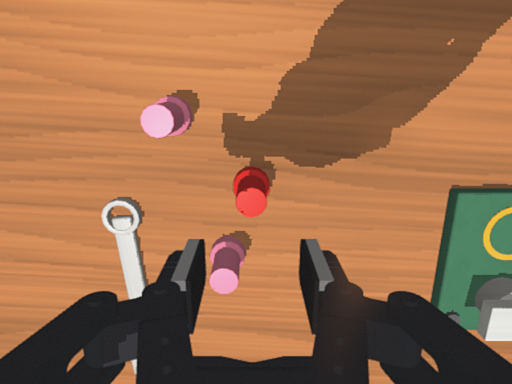

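The marker's top is at (251,202), matching the side and top estimate of about (.516,-.326). The fingers straddle its column and the pink posts are clear of them.

```bash
python3 -m jog '[[0,-0.002,0,0.02,0],[0,0,0,0.03,0],[0,0,0,0.03,0],[0,0,0,0.02,0],[0,0,0,0.008,0]]' 30 |sed -n 2p; python3 -m jog '[[0,0,0,0.005,0],[0,0,0,0,0],[0,0,0,0,0],[0,0,0,0,0]]'|sed -n '2p;4p';python3 - <<'E'
from h import *
np.set_printoptions(precision=4,suppress=True)
r=env.read_camera("wrist"); s=env.get_state();print(s["tcp_pos"],s["orientation"])
h=hsv(r); H,S,V=h[...,0],h[...,1],h[...,2]
for c,st,l in blobs(((H<4)|(H>176))&(S>180)&(V>100),60): print(c,st,ray(r,[[st[0]+st[2]/2,st[1]+st[3]]],.05))
print(proj(r,[[.516,-.3262,.05]]))
E
```

```text
tcp_pos: [0.514, -0.3248, 0.0321]
tcp_pos: [0.5171, -0.3274, 0.0324]
wrist_force: [-0.5, -0.0, -0.6]
[ 0.517  -0.3273  0.0323] [ 0.0011 -0.0321  0.9995 -0.0009]
[253.2202 259.1361] [ 224  208   59  104 5027] [[ 0.5268 -0.3259  0.05  ]]
[[254.464  287.5144]]
```

```bash
python3 -m jog '[[0,0,0,0.004,0],[0,0,0,0,0],[0,0,0,0,0]]' 30 |sed -n '2p;4p'; python3 -m jog '[[1,0,0,0,0],[1,0,0,0,0],[1,0,0,0,0],[1,0,0,0,0],[1,0,0,0,0]]';python3 -m jog '[[1,0,0,0,0],[1,0,0,0,0]]'
```

```text
tcp_pos: [0.516, -0.3265, 0.0268]
wrist_force: [-0.2, -0.0, 0.4]
clock: 22.35
tcp_pos: [0.5161, -0.3266, 0.0269]
orientation: [0.0, -0.032, 0.999, -0.0]
wrist_force: [-0.3, 0.8, 1.3]
finger_gap: 0.0201
grip_force: 31.3
clock: 22.52
tcp_pos: [0.5161, -0.3266, 0.0268]
orientation: [0.0, -0.032, 0.999, -0.0]
wrist_force: [0.0, -0.1, 3.0]
finger_gap: 0.0208
grip_force: 31.3
```

```bash
python3 -m jog '[[1,0,0,-0.01,0],[1,0,0,-0.02,0],[1,0,0,-0.03,0],[1,-0.004,0.013,-0.01,0],[1,-0.005,0.025,0,0]]' |sed -n 2p; python3 -m jog '[[1,-0.005,0.03,0,0],[1,-0.005,0.03,0,0],[1,-0.005,0.03,0,0],[1,-0.005,0.03,0,0],[1,-0.005,0.03,0,0]]' |sed -n 2p;  python3 -m jog '[[1,-0.0044,0.0153,0,0],[1,0,0.01,0,0],[1,0,0,0,0],[1,0,0,0,0],[1,0,0,0,0]]';python3 -m jog '[[1,0,0,0,0],[1,0,0,0,0],[1,0,0,0,0]]' | sed -n 2p
python3 - <<'E'
from h import *
np.set_printoptions(precision=4,suppress=True)
r=env.read_camera("wrist"); s=env.get_state();print(s["tcp_pos"],s["orientation"])
cv2.imwrite("pics/w7.png",r["img"][:,:,::-1])
for e,p in rings(r): print(e,p)
E
```

```text
tcp_pos: [0.5249, -0.2911, 0.1006]
tcp_pos: [0.5375, -0.1345, 0.0967]
clock: 23.77
tcp_pos: [0.5406, -0.112, 0.0967]
orientation: [0.0, -0.032, 0.999, -0.0]
wrist_force: [-0.3, -0.4, -1.7]
finger_gap: 0.0208
grip_force: 31.4
tcp_pos: [0.5405, -0.1121, 0.0966]
[ 0.5405 -0.112   0.0966] [-0.     -0.0316  0.9995  0.    ]
((284.7485656738281, 214.3039093017578), (8.326394081115723, 30.815399169921875), 20.268957138061523) [ 0.5463 -0.0897  0.015 ]
((226.81968688964844, 204.57644653320312), (16.149871826171875, 35.63209533691406), 4.5779194831848145) [ 0.5419 -0.1282  0.015 ]
((408.0859680175781, 102.22789001464844), (13.349595069885254, 29.586650848388672), 157.27659606933594) [ 0.4703 -0.0223  0.015 ]
```

View pics/w7.png

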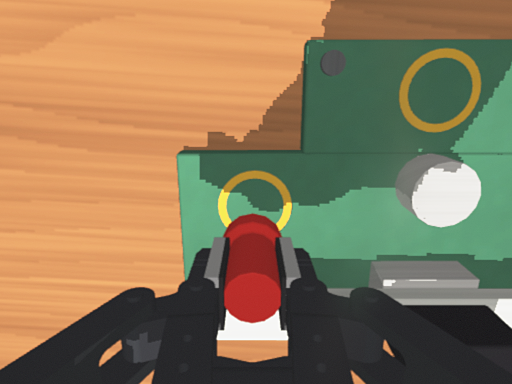

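The marker is held upright at (252,270), ahead of the right ring, whose outer edge spans columns 218–292 with its top at row 170. The straightedge still lies along the pads.

Run:
```python
from h import *
np.set_printoptions(precision=4,suppress=True)
r=env.read_camera("wrist"); s=env.get_state()
h=hsv(r); H,S,V=h[...,0],h[...,1],h[...,2]
m=(H>14)&(H<35)&(S>150)&(V>80)
for lo,hi in ((210,300),(390,490)):
    mm=m.copy(); mm[:,:lo]=0; mm[:,hi:]=0; mm[:40]=0; mm[235:]=0
    p=cv2.findNonZero(mm.astype(np.uint8))[:,0]; w=ray(r,p,.015)[:,:2]
    A=np.c_[2*w,np.ones(len(w))]; q=np.linalg.lstsq(A,(w**2).sum(1),rcond=None)[0]; print(len(p),q[:2],np.sqrt(q[2]+q[0]**2+q[1]**2))
z=s["tcp_pos"][2]+.0232
print(ray(r,[[252,322.5],[224.5,299],[281,299]],z), s["tcp_pos"])
```

```text
1071 [ 0.5417 -0.11  ] 0.021578951299603348
1895 [ 0.4628 -0.005 ] 0.02159804997764574
[[ 0.5508 -0.1111  0.1198]
 [ 0.5414 -0.1216  0.1198]
 [ 0.5401 -0.1012  0.1198]] [ 0.5405 -0.1118  0.0966]
```

```bash
python3 -m jog '[[1,-0.001,0.001,0.01,0],[1,0,0,0.015,0],[1,0,0,0.015,0],[1,0,0,0.01,0],[1,0,0,0,0]]' |sed -n 2p; python3 -m jog '[[1,0,0,0,0],[1,0,0,0,0],[1,0,0,0.002,0],[1,0,0,0,0],[1,0,0,0,0]]' |sed -n '2p;4p'; for i in 1 2; do python3 -m jog '[[1,0,0,0.001,0],[1,0,0,0,0],[1,0,0,0,0]]'|sed -n '2p;4p'; done
```

```text
tcp_pos: [0.5395, -0.1095, 0.0438]
tcp_pos: [0.5419, -0.1102, 0.0452]
wrist_force: [-0.4, 1.0, -0.3]
tcp_pos: [0.5415, -0.1101, 0.0438]
wrist_force: [-0.7, 0.8, -0.8]
tcp_pos: [0.5414, -0.1101, 0.0426]
wrist_force: [-0.7, 0.0, -0.8]
```

```bash
for i in 1 2 3; do python3 -m jog '[[1,0,0,0.0005,0],[1,0,0,0,0],[1,0,0,0,0]]'|sed -n '2p;4p'; done
```

```text
tcp_pos: [0.5415, -0.1101, 0.0421]
wrist_force: [0.7, -0.0, -1.6]
tcp_pos: [0.5416, -0.1102, 0.0418]
wrist_force: [-0.9, -0.5, 1.7]
tcp_pos: [0.5416, -0.1101, 0.0418]
wrist_force: [-0.9, 0.7, 4.9]
```

```bash
python3 -m jog '[[1,0,0,-0.0004,0],[0.4,0,0,0,0],[0.2,0,0,0,0],[0,0,0,0,0],[0,0,0,0,0]]' 20; python3 -m jog '[[0,0,0,0,0],[0,0,0,-0.005,0],[0,0,0,-0.02,0],[0,0,0,-0.03,0],[0,0,0,-0.03,0]]' |sed -n 2p; python3 -m jog '[[0,0.02,0,-0.03,0],[0,0.03,0,0,0],[0,0.03,0,0,0],[0,0.03,0,0,0],[0,0,0,0,0]]' |sed -n 2p; python3 -m jog '[[0,0,0,0,0],[0,0,0,0,0],[0,0,0,0,0],[0,0,0,0,0],[0,0,0,0,0]]' |sed -n 2p
python3 - <<'E'
from h import *
np.set_printoptions(precision=4,suppress=True)
t=env.read_camera("top"); s=env.read_camera("side")
for n,r in (("top",t),("side",s)):
    h=hsv(r); H,S,V=h[...,0],h[...,1],h[...,2]
    for c,st,l in blobs(((H<4)|(H>176))&(S>170)&(V>70),15):
        if 150<c[0]<300 and 170<c[1]<250: print(n,c,ray(r,c,.04))
c=[cv2.resize(x[:,:,::-1],(400,300),interpolation=cv2.INTER_CUBIC) for x in (t["img"][160:280,160:320],s["img"][130:250,130:290])]
cv2.imwrite("pics/end.png",np.hstack(c)); print(env.get_state()["clock"])
E
```

```text
clock: 26.62
tcp_pos: [0.5415, -0.1101, 0.0414]
orientation: [-0.0, -0.032, 0.999, 0.0]
wrist_force: [0.0, -0.3, -0.4]
finger_gap: 0.0426
grip_force: 0.0
tcp_pos: [0.5405, -0.1098, 0.1269]
tcp_pos: [0.4261, -0.1159, 0.1564]
tcp_pos: [0.4325, -0.1173, 0.1565]
top [281.1071 218.6071] [[ 0.5405 -0.105   0.04  ]]
side [237.7427 210.4272] [[ 0.5411 -0.1149  0.04  ]]
27.9667
```

View pics/end.png

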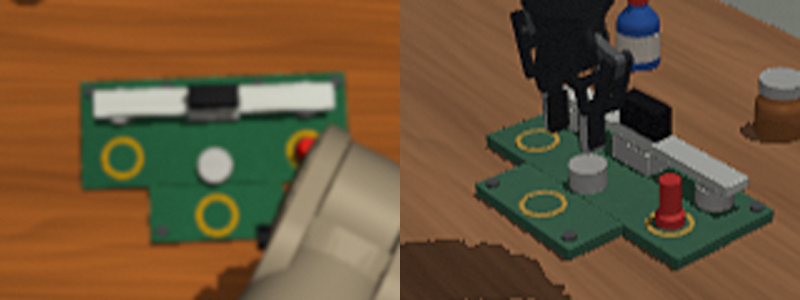

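The marker stands upright in the right ring, at (670,205) in the right half of the picture. The straightedge lies centred on the pads, at (213,98) in the left half, and the gripper is clear of everything.

```bash
python3 -c "
from workcell import env
print(env.hand_in())"
```

```text
the job is handed in; nothing more can be done
None
```

The right pad is the low one: its end of the straightedge dipped about 2.4 mm when pressed and the left end did not. The red marker now stands upright in the right ring, the straightedge still lies on the pads, and the job is handed in at about 28 s; the hand-in gave no verdict.

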